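# Hold the tray unit's spring latch open with its key

### The job

Unlatch the rolling tray unit so that the baking trays can be slid out: take the orange key from the beech stand, work it fully home into the brass lock cylinder, past its sticky pins (a wiggle and a firm push help), and then turn it a quarter turn clockwise (seen from above). The lock springs back when let go, so finish while still gripping the key, holding it fully home and turned. Leave the bowl, the paddle and the jar where they are.

Things in the scene. Friction and masses are not known exactly. Their poses are not given: they have to be found in the camera images.
- key: Loose 40 g key upright in the stand. Origin: underside of its collar; z up, x along the blade's width. Below: steel blade 16 (x) x 5 (y), 28 long, last 8 mm tapered to 2 thick. Above: collar 24 x 10 x 4 high, then a flat orange plastic bow 32 (x) x 10 (y), top 46 mm above the origin: pinch it across y. Same after half a turn: fits the lock either way round.
- stand: Fixed beech block 90 (x) x 70 (y) x 45 mm high, origin under its centre, on either side of the robot. The key stands in the slot at its centre (18.2 x 7.2, 34 deep), collar on the block's top; it comes free once lifted 28 mm.
- unit: Fixed white plastic tray unit 210 (x) x 260 (y) x 120 mm high, open front to -x, origin under its centre, on either side of the robot. Lock in its top at x -40, y +50 mm, inside a dark ring (radius 36, 4 high). A red latch bolt on the top (x -40, y -34, 8 high) draws back 16 mm towards the lock as it turns.
- lock (a point): Centre of the keyway's mouth in the top face of the brass lock cylinder (radius 23.5), 126 mm above the counter; axes as the unit's. At rest the keyway is 17.8 long along x, 6.8 wide along y, chamfered 2, 34 deep, open below. Two spring pins on its y sides, 13 and 21 mm down, drag at the blade: 5 to 12 N down to pass. Fully home = collar on the brass face, key's origin at this point.
- plug (a joint): Turn of the brass lock cylinder in rad: 0 at rest (keyway along the lock point's x), grows clockwise seen from above to a stop at 1.57. A weak spring (0.08 N m at the stop) turns it back to 0. The keyway's play lets the key turn about 0.1 to 0.2 rad further than the cylinder.
- bowl: White ceramic mixing bowl, 170 mm across, 90 mm high, loose, origin under its centre. Leave alone.
- paddle: Beech paddle, about 280 mm long, lying on the counter, loose. Leave alone.
- jar: Amber glass jar, 48 mm across, 60 mm high, standing on the unit's top, loose, origin under its centre. Leave alone.
There are look-alikes about, which are no part of the job. Several things have the shape of the stand; the one meant has the colours described above.

How it is judged:
On the way, in this order (a step that is already met when the one before it is completed fails the run):
1. the key is lifted out of the stand in the fingers (z of key in the frame of stand above 0.075 m and contact force between the fingers and key above 1 N), for 0.1 s.
2. the key is fully home in the lock, before the lock has been turned (horizontal distance between key and lock below 0.005 m and z of key in the frame of lock below 0.004 m and angle between key's own z axis and vertical below 0.15 rad and value of joint plug below 0.35 rad), for 0.1 s.
At the end, for the whole second after the job is handed in: The lock cylinder stays turned by more than 1.3 rad (about a quarter turn) and still, the key is upright (within 0.15 rad) and fully home (its shoulder within 5 mm of the lock's face, within 5 mm sideways), and the fingers still grip the key (value of joint plug above 1.3 rad and velocity of joint plug between -0.1 and 0.1 rad/s and horizontal distance between key and lock below 0.005 m and z of key in the frame of lock below 0.005 m and angle between key's own z axis and vertical below 0.15 rad and contact force between the fingers and key above 2 N); the arm keeps its last pose, push and grip.
It fails at once if the bowl is moved by more than 4 cm (distance of bowl from where it was at the start of the episode above 0.04 m).
It fails at once if the paddle is moved by more than 4 cm (distance of paddle from where it was at the start of the episode above 0.04 m).
It fails at once if the jar is moved by more than 3 cm or tipped over (distance of jar from where it was at the start of the episode above 0.03 m or angle between jar's own z axis and vertical above 0.5 rad).
It also fails if it takes over 50 s, if anything falls off the work surface, if the arm or the gripper's body presses on something with over 40 N, if the wrist force passes 120 N, or if a joint passes its speed limit or range.

### The arm

A 7-joint arm with a two-finger parallel gripper is mounted at the origin on the work surface. World frame = base frame: x ahead of the robot, y to its left, z up, the work surface at z = 0. Lengths are in m, angles in rad, forces in N, time in s.
With the tool pointing down it reaches from about 0.35 to 0.9 m from the base axis. Payload 8.1 kg.
Tool frame: the origin (TCP) lies midway between the tips of the shut fingers; the grasp point (between the pads) lies 19 mm behind it; z points along the fingers, y is the line along which they close (so a half turn about z gives the same grasp; the last joint's range is limited). The gripper opens to 92 mm and grips with 3 to 60 N. Pads are 19 mm wide; open, the fingers measure 130 mm over their backs; the gripper's body (75 mm by 190 mm) begins 47 mm behind the grasp point.
Start: joints at [1.089, 0.434, 0.025, 1.573, -0.012, 1.134, -0.075], TCP at [0.231, -0.581, 0.227] pointing down, gripper open.
Joint ranges: [-2.62, 2.62], [-0.44, 2.09], [-1.27, 1.32], [0.08, 2.57], [-1.32, 4.46], [0.12, 2], [-2.74, 2.74]. Speed limits (rad/s): [2.22, 2.22, 3.01, 3.01, 3.14, 3.14, 3.14].

### API

Orientations are given as a rotation vector (axis times angle).
In Python, from cell import arm gives the robot as it stands.
- The arm moves only by the tool arm_command, never from a script. Its arguments are lists of equal length, an entry for each row: "dp": the shift along the tool's x, y, z in units of 25 mm (1.0 is 25 mm), a list of three; "angular": the turn, a rotation vector about the tool's x, y, z in units of 0.15 rad (1.0 is 0.15 rad), a list of three; "claw": the opening, from 0 (shut) to 1 (fully open). In form: {"dp": [[x, y, z], ...], "angular": [[rx, ry, rz], ...], "claw": [claw, ...]}. A call has 1 to 10 rows; each row shifts and turns the commanded pose from where the row before left it, along the tool's axes as they then stand; what a row does not reach is not made up. A row lasts 1/10 s, in which the tool goes at most 50 mm and 8.59 degrees, less where a joint would pass 70% of its speed; a pose out of reach is approached as far as the arm can. A call with a number of a shift or a turn outside -1 to 1 is refused whole. A call with a gripper value outside its range is refused whole. The fingers move at their own pace and stop on an object; "force" is the grip in N (left out, the last holds). Time passes only in rows, so rows that do not move let the fingers close. It gives the time, the measured TCP pose, the force, the opening and the grip force at its end, in the units of the state.
- arm.observe(): the state, without advancing time (a new reading comes with each control period).
- arm.get_image(name): name is "scene" or "top"; returns a dict with "frame" (384x512x3 uint8, red, green, blue), "z_map" (384x512 float32, m along the optical axis (not along the pixel's ray), 0 where there is no reading), "K" (3x3 intrinsics, pixels), "R" (3x3) and "t" (3): a world point X has camera coordinates R X + t. Camera axes: x right, y down, z forward; pixel columns grow to the right and rows downward; lengths in m; the calibration is good to about 2 mm. A picture is of the moment at which its call begins.
- arm.sign_off(): hands the job in; it is judged then, once.
The state is a dict: "clock": time; "joints": joint angles; "dq": joint speeds; "joint_efforts": joint torques, N m; "position": TCP position; "ee_rot": TCP orientation; "force": force on the tool from outside, world axes, zero at the start; "ft_torque": the same for the moment, N m; "width": opening from 0.0 (shut) to 1.0 (fully open); "gripper_force": force on a finger pad.
Only numpy, scipy, OpenCV 4.12 (cv2) and the standard library are available. Lean on these libraries where they do the work, as an engineer would, in place of code of your own. Each camera call takes 0.05 s, during which the arm holds its last target. There are 200 camera calls.

## Working session

There is one attempt and no reset: what is moved stays moved. The work goes in short steps, Python scripts to look and compute and a tool call to move; the robot and the scene stay as the last step left them, time stands still between calls to the robot, and variables do not carry over. Pictures are saved under pics/ and viewed, at most 10 in all, crops included, and the job is handed in when it is done.

Besides the shell and the picture viewer there is one more tool, called after "Request:" in YAML: its name, and indented under it one key for each argument. arm_command: Moves the arm, as the interface text tells. Its arguments: {"type":"object","properties":{"dp":{"type":"array","items":{"type":"array","items":{"type":"number"}}},"angular":{"type":"array","items":{"type":"array","items":{"type":"number"}}},"claw":{"type":"array","items":{"type":"number"}},"force":{"type":"number"}},"required":["dp","angular","claw"]}

```bash
mkdir -p pics; cat > h.py <<'E'
import numpy as np,cv2
from cell import arm
def grab(n,f):
    im=arm.get_image(n); np.savez(f'{n}.npz',**im); cv2.imwrite(f'pics/{f}.png',im['frame'][:,:,::-1]); return im
def world(im):
    z=im['z_map'];v,u=np.indices(z.shape);K=im['K']
    c=np.stack([(u-K[0,2])/K[0,0]*z,(v-K[1,2])/K[1,1]*z,z],-1)
    return (c-im['t'])@im['R']
E
python3 - <<'E'
from h import *
for n in('scene','top'):
    im=grab(n,n+'1'); print(n,im['K'][0,0],-im['R'].T@im['t'])
print(arm.observe())
E
```

```text
scene 416.406019499418 [1.27909722 0.45198944 1.13191294]
top 346.96038129069075 [ 0.28443042 -0.02381201  1.52352451]
{'clock': 0.1, 'joints': array([ 1.08944189,  0.43514357,  0.02496964,  1.57399254, -0.0116106 ,
        1.13396921, -0.07513263]), 'dq': array([ 9.13696867e-05, -1.77500558e-03,  1.35665372e-03, -1.43364204e-03,
        1.07036386e-04,  1.68200216e-04, -5.46144505e-04]), 'joint_efforts': array([ 2.59174711e-03, -6.69121671e+01,  9.87652279e-01, -3.15147364e+01,
       -6.05332595e-02,  3.74331535e-02,  4.63014101e-05]), 'position': array([ 0.23089636, -0.58031046,  0.22603468]), 'ee_rot': array([-3.08416302e+00, -5.90989808e-01,  5.78283933e-04]), 'force': array([-0.24313049, -1.14988592, -0.06728769]), 'ft_torque': array([-0.06332544,  0.01850645,  0.01845187]), 'gripper_force': 0.0, 'width': 0.9983470045127627}
```

View pics/scene1.png

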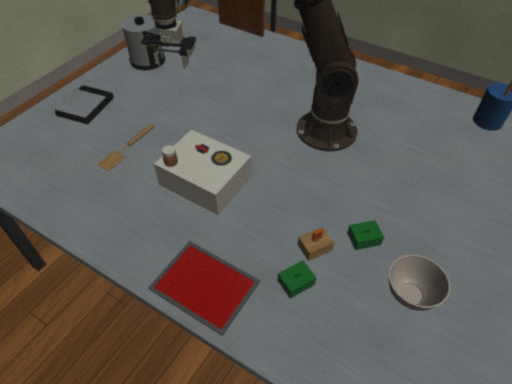

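View pics/top1.png

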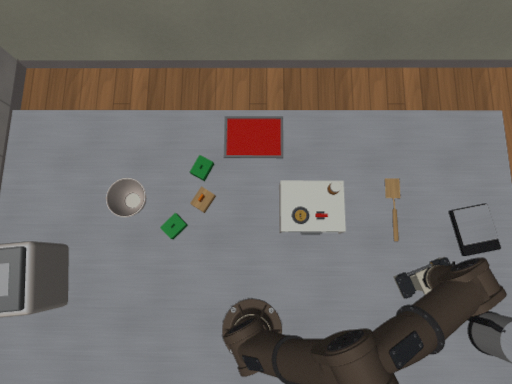

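Top view: the beech stand with the orange key is at (203,200). Its look-alikes are the green blocks at (202,167) and (174,226). The unit is at (312,206), with the lock ring at (301,215), the red bolt at (321,215) and the jar at (333,188). I choose the beech stand and check it in a crop while measuring.

```bash
cat > m.py <<'E'
from h import *
T=dict(np.load('top.npz'));S=dict(np.load('scene.npz'))
a=cv2.resize(T['frame'][180:235,180:235],(390,390),interpolation=2)
b=cv2.resize(T['frame'][175:240,275:350],(400,390),interpolation=2)
c=cv2.resize(S['frame'][215:270,285:340],(390,390)) 
cv2.imwrite('pics/crop1.png',np.hstack([a,b])[:,:,::-1])
def pca(p):
    q=p[:,:2]; r=cv2.minAreaRect(q.astype(np.float32)*1000); return q.mean(0).round(4),[np.round(x,1) for x in (r[0],r[1],r[2])],len(p)
for n,im in(('top',T),('scene',S)):
    W=world(im);h=cv2.cvtColor(im['frame'],cv2.COLOR_RGB2HSV).astype(int);H,s,v=h[...,0],h[...,1],h[...,2];z=W[...,2];x=W[...,0];y=W[...,1]
    st=(abs(y-.2)<.12)&(abs(x-.5)<.2)
    print(n,'stand',pca(W[(abs(z-.045)<.008)&st&(H<25)&(s>60)]))
    k=(z>.06)&(z<.12)&st&(H<20); print(' key',pca(W[k]),z[k].max())
    un=(abs(y+.25)<.2)&(abs(x-.48)<.2)
    print(' unit',pca(W[un&(z>.112)&(z<.135)&((s<60)|1)]))
    r=un&(z>.1)&((H<8)|(H>172))&(s>150); print(' bolt',pca(W[r]))
    r=un&(z>.11)&(z<.14)&(s>90)&(H>8)&(H<35); print(' brass?',pca(W[r]),np.median(z[r]))
    r=un&(z>.11)&(z<.14)&(v<110)&(s<90); print(' dark',pca(W[r]))
    r=un&(z>.145)&(z<.2); print(' jar',pca(W[r]))
E
python3 m.py
```

```text
top stand (array([0.5392, 0.2205]), [array([540.9, 221.8]), array([69.1, 89.1]), np.float64(57.8)], 288)
 key (array([0.5392, 0.2216]), [array([539.9, 222.8]), array([10.8, 29.3]), np.float64(59.4)], 28) 0.09614136928380772Traceback (most recent call last):
  File "m.py", line 15, in <module>
    print(' unit',pca(W[un&(z>.112)&(z<.135)&((s<60)|1)]))
                  ~~~^^^^^^^^^^^^^^^^^^^^^^^^^^^^^^^^^^^^
  File "m.py", line 8, in pca
    q=p[:,:2]; r=cv2.minAreaRect(q.astype(np.float32)*1000); return q.mean(0).round(4),[np.round(x,1) for x in (r[0],r[1],r[2])],len(p)
                 ~~~~~~~~~~~~~~~^^^^^^^^^^^^^^^^^^^^^^^^^^^
cv2.error: OpenCV(4.12.0) /io/opencv/modules/imgproc/src/convhull.cpp:143: error: (-215:Assertion failed) total >= 0 && (depth == CV_32F || depth == CV_32S) in function 'convexHull'
```

View pics/crop1.png

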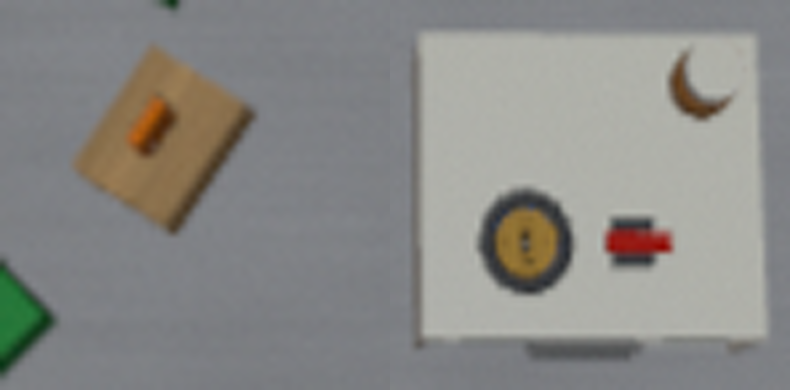

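The crop confirms the beech block holding the orange key, whose bow's long axis lies along the block's long side. On the unit, the brass lock in its dark ring is left of the red bolt, and the keyway runs up the picture.

```bash
sed -i 's/&((s<60)|1)//; s/^def pca(p):/def pca(p):\n    if len(p)<4: return None/' m.py; sed -i 's/z\[k\].max()/z[k].max() if k.any() else 0/' m.py; python3 m.py
```

```text
top stand (array([0.5392, 0.2205]), [array([540.9, 221.8]), array([69.1, 89.1]), np.float64(57.8)], 288)
 key (array([0.5392, 0.2216]), [array([539.9, 222.8]), array([10.8, 29.3]), np.float64(59.4)], 28) 0.09614136928380772
 unit (array([ 0.4995, -0.2385]), [array([ 503.9, -242.8]), array([261.9, 211.8]), np.float64(90.0)], 3111)
 bolt (array([ 0.4626, -0.2754]), [array([ 463.3, -276.8]), array([41.5, 12.3]), np.float64(89.2)], 37)
 brass? (array([ 0.4638, -0.1957]), [array([ 506.5, -237.1]), array([ 42.6, 175.4]), np.float64(43.8)], 103) 0.12550060566439455
 dark (array([ 0.4648, -0.2077]), [array([ 484.4, -258.1]), array([ 88.9, 203.7]), np.float64(27.4)], 150)
 jar (array([ 0.5684, -0.3231]), [array([ 570. , -324.4]), array([43.8, 43.5]), np.float64(2.8)], 130)
scene stand (array([0.5476, 0.2244]), [array([540.3, 221.6]), array([73.6, 90.8]), np.float64(57.5)], 479)
 key (array([0.5435, 0.2235]), [array([541.9, 223.3]), array([11.8, 35.4]), np.float64(56.8)], 84) 0.09649049872326405
 unit (array([ 0.5072, -0.2293]), [array([ 502.2, -242.6]), array([217.9, 265.6]), np.float64(0.1)], 3264)
 bolt (array([ 0.4617, -0.2757]), [array([ 461.8, -275.7]), array([14.7, 47.6]), np.float64(0.3)], 31)
 brass? (array([ 0.4845, -0.215 ]), [array([ 520.4, -252.7]), array([ 50.1, 213.3]), np.float64(44.0)], 141) 0.12693839576478466
 dark (array([ 0.5247, -0.2109]), [array([ 504.3, -239.2]), array([213.6, 258. ]), np.float64(0.1)], 403)
 jar (array([ 0.5761, -0.3205]), [array([ 572. , -325.1]), array([43.2, 46.2]), np.float64(61.8)], 205)
```

Request:
arm_command:
  dp:
    - [0,0,-0.1]
    - [0,0,-0.1]
    - [0,0,-0.1]
    - [0,0,-0.1]
    - [0,0,-0.1]
    - [0,0,-0.1]
    - [0,0,-0.1]
    - [0,0,-0.1]
    - [0,0,0]
    - [0,0,0]
  angular:
    - [0,0,-1]
    - [0,0,-1]
    - [0,0,-1]
    - [0,0,-1]
    - [0,0,-1]
    - [0,0,-1]
    - [0,0,-1]
    - [0,0,-1]
    - [0,0,-1]
    - [0,0,-1]
  claw: [1,1,1,1,1,1,1,1,1,1]

```text
clock: 1.1
position: [0.2309, -0.5805, 0.2464]
ee_rot: [-1.846, -2.541, -0.0]
force: [0.2, -1.2, 0.7]
width: 0.998
gripper_force: 0.0
```

Request:
arm_command:
  dp:
    - [0,0,0]
    - [0,0,0]
    - [0,0,0]
    - [0,0,0]
    - [0,0,0]
    - [0,0,0]
  angular:
    - [0,0,-1]
    - [0,0,-1]
    - [0,0,-1]
    - [0,0,-1]
    - [0,0,-0.67]
    - [0,0,0]
  claw: [1,1,1,1,1,1]

```text
clock: 1.7
position: [0.2308, -0.5806, 0.2462]
ee_rot: [-0.87, -3.018, -0.001]
force: [-0.0, 0.2, -0.1]
width: 1.002
gripper_force: 0.0
```

```bash
cat > go.py <<'E'
# usage: go.py x y z yaw_deg(tool x)  -> shift in tool units (current axes), rz units
import sys; from h import *
from scipy.spatial.transform import Rotation as Ro
o=arm.observe();R=Ro.from_rotvec(o['ee_rot']).as_matrix()
g=list(map(float,sys.argv[1:]))
d=np.array(g[:3])-o['position']
Rt=(Ro.from_euler('z',g[3],degrees=True)*Ro.from_euler('x',180,degrees=True)).as_matrix()
rv=Ro.from_matrix(R.T@Rt).as_rotvec()/.15
print('t',o['clock'],'pos',o['position'].round(4),'yaw',np.degrees(np.arctan2(R[1,0],R[0,0])).round(2),'tilt',np.degrees(np.arccos(-R[2,2])).round(2))
print('dp',(R.T@d/.025).round(3),'ang',rv.round(3),'F',o['force'].round(1),'M',o['ft_torque'].round(2),'grip',o['gripper_force'],o['width'],'j',o['joints'].round(2))
E
python3 go.py .540 .222 .23 147.8
```

```text
t 1.7 pos [ 0.2308 -0.5806  0.2462] yaw 147.85 tilt 0.05
dp [ 6.61  33.762  0.675] ang [ 0.004 -0.005  0.006] F [-0.   0.2 -0.1] M [ 0.11 -0.1  -0.08] grip 0.0 1.0016197001226288 j [ 1.41  0.47 -0.46  1.52  0.21  1.21  1.93]
```

Request:
arm_command:
  dp:
    - [0.2,1,0]
    - [0.2,1,0]
    - [0.2,1,0]
    - [0.2,1,0]
    - [0.2,1,0]
    - [0.2,1,0]
    - [0.2,1,0]
    - [0.2,1,0]
    - [0.2,1,0]
    - [0.2,1,0]
  angular:
    - [0,0,0]
    - [0,0,0]
    - [0,0,0]
    - [0,0,0]
    - [0,0,0]
    - [0,0,0]
    - [0,0,0]
    - [0,0,0]
    - [0,0,0]
    - [0,0,0]
  claw: [1,1,1,1,1,1,1,1,1,1]

```text
clock: 2.7
position: [0.3223, -0.3415, 0.2467]
ee_rot: [-0.877, -3.016, -0.0]
force: [0.3, -0.3, -0.1]
width: 0.999
gripper_force: 0.0
```

Request:
arm_command:
  dp:
    - [0.2,1,0]
    - [0.2,1,0]
    - [0.2,1,0]
    - [0.2,1,0]
    - [0.2,1,0]
    - [0.2,1,0]
    - [0.2,1,0]
    - [0.2,1,0]
    - [0.2,1,0]
    - [0.2,1,0]
  angular:
    - [0,0,0]
    - [0,0,0]
    - [0,0,0]
    - [0,0,0]
    - [0,0,0]
    - [0,0,0]
    - [0,0,0]
    - [0,0,0]
    - [0,0,0]
    - [0,0,0]
  claw: [1,1,1,1,1,1,1,1,1,1]

```text
clock: 3.7
position: [0.4132, -0.1034, 0.2467]
ee_rot: [-0.878, -3.016, 0.0]
force: [0.8, -1.0, -0.8]
width: 1.002
gripper_force: 0.0
```

Request:
arm_command:
  dp:
    - [0.2,1,0]
    - [0.2,1,0]
    - [0.2,1,0]
    - [0.2,1,0]
    - [0.2,1,0]
    - [0.2,1,0]
    - [0.2,1,0]
    - [0.2,1,0]
    - [0.2,1,0]
    - [0.2,1,0]
  angular:
    - [0,0,0]
    - [0,0,0]
    - [0,0,0]
    - [0,0,0]
    - [0,0,0]
    - [0,0,0]
    - [0,0,0]
    - [0,0,0]
    - [0,0,0]
    - [0,0,0]
  claw: [1,1,1,1,1,1,1,1,1,1]

```text
clock: 4.7
position: [0.5043, 0.1346, 0.2465]
ee_rot: [-0.878, -3.016, 0.001]
force: [-0.4, -0.3, 0.3]
width: 1.001
gripper_force: 0.0
```

```bash
python3 go.py .540 .222 .13 147.8
```

```text
t 4.7 pos [0.5043 0.1346 0.2465] yaw 147.55 tilt 0.03
dp [0.668 3.718 4.658] ang [-0.003 -0.001 -0.029] F [-0.4 -0.3  0.3] M [ 0.08 -0.18  0.04] grip 0.0 1.001083434244376 j [ 0.27  0.37 -0.84  1.74  0.3   1.16  0.35]
```

Request:
arm_command:
  dp:
    - [0.17,0.93,0]
    - [0.17,0.93,0]
    - [0.17,0.93,0]
    - [0.16,0.93,0]
    - [0,0,0.9]
    - [0,0,0.9]
    - [0,0,0.9]
    - [0,0,0.9]
    - [0,0,0.6]
    - [0,0,0]
  angular:
    - [0,0,0]
    - [0,0,0]
    - [0,0,0]
    - [0,0,0]
    - [0,0,0]
    - [0,0,0]
    - [0,0,0]
    - [0,0,0]
    - [0,0,-0.03]
    - [0,0,0]
  claw: [1,1,1,1,1,1,1,1,1,1]

```text
clock: 5.7
position: [0.5384, 0.2205, 0.1397]
ee_rot: [-0.867, -3.017, 0.004]
force: [-0.2, -0.8, 0.3]
width: 0.999
gripper_force: 0.0
```

```bash
python3 go.py .540 .222 .053 147.8; python3 -c "
from h import *
im=grab('scene','s2'); cv2.imwrite('pics/s2c.png',cv2.resize(im['frame'][180:280,260:380],(720,600),interpolation=2)[:,:,::-1])"
```

```text
t 5.7 pos [0.5384 0.2205 0.1397] yaw 147.95 tilt 0.22
dp [-0.027  0.097  3.466] ang [-0.022 -0.013  0.017] F [-0.2 -0.8  0.3] M [ 0.07 -0.15  0.02] grip 0.0 0.9990713990041988 j [ 0.04  0.57 -0.76  1.74  0.45  1.02  0.12]
```

View pics/s2c.png

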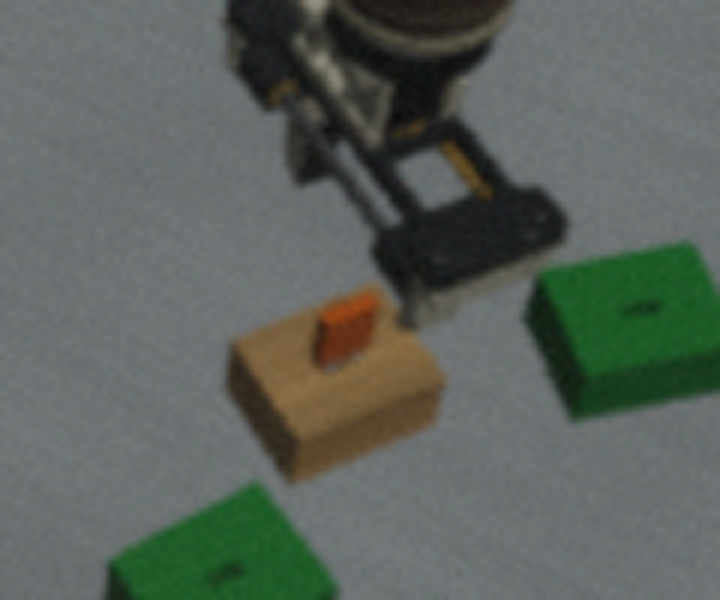

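The crop shows the key upright at (345,325) in the beech block, with the fingers above it on both sides (near finger about (470,260), far one about (300,150)). The path is clear, so I'm going down.

Request:
arm_command:
  dp:
    - [-0.03,0.1,0.7]
    - [0,0,0.7]
    - [0,0,0.7]
    - [0,0,0.7]
    - [0,0,0.66]
    - [0,0,0]
    - [0,0,0]
  angular:
    - [0,0,0]
    - [0,0,0]
    - [0,0,0]
    - [0,0,0]
    - [0,0,0]
    - [0,0,0]
    - [0,0,0]
  claw: [1,1,1,1,1,1,1]

```text
clock: 6.45
position: [0.5416, 0.2233, 0.0554]
ee_rot: [-0.865, -3.02, -0.0]
force: [0.2, -0.2, 0.4]
width: 1.003
gripper_force: 0.0
```

Request:
arm_command:
  dp:
    - [0,0,0]
    - [0,0,0]
    - [0,0,0]
    - [0,0,0]
    - [0,0,0]
    - [0,0,0]
    - [0,0,0]
    - [0,0,0]
  angular:
    - [0,0,0]
    - [0,0,0]
    - [0,0,0]
    - [0,0,0]
    - [0,0,0]
    - [0,0,0]
    - [0,0,0]
    - [0,0,0]
  claw: [0.3,0.2,0,0,0,0,0,0]
  force: 20

```text
clock: 7.25
position: [0.5415, 0.2231, 0.0552]
ee_rot: [-0.865, -3.02, 0.0]
force: [1.3, 0.6, -0.0]
width: 0.356
gripper_force: 0.0
```

```bash
python3 go.py .540 .222 .053 147.8
```

```text
t 7.25 pos [0.5415 0.2231 0.0552] yaw 148.03 tilt 0.0
dp [ 0.028 -0.069  0.088] ang [-0.     0.     0.027] F [ 1.3  0.6 -0. ] M [ 0.07 -0.21  0.08] grip 0.0 0.35643320303703957 j [-0.01  0.67 -0.7   1.8   0.55  0.87  0.04]
```

Request:
arm_command:
  dp:
    - [0,-0.04,0.04]
    - [0,0,0]
    - [0,0,0]
    - [0,0,0]
    - [0,0,0]
    - [0,0,0]
    - [0,0,0]
    - [0,0,0]
  angular:
    - [0,0,0]
    - [0,0,0]
    - [0,0,0]
    - [0,0,0]
    - [0,0,0]
    - [0,0,0]
    - [0,0,0]
    - [0,0,0]
  claw: [0,0,0,0,0,0,0,0]

```text
clock: 8.05
position: [0.5409, 0.222, 0.0541]
ee_rot: [-0.865, -3.02, 0.001]
force: [-1.1, -0.4, -1.0]
width: 0.105
gripper_force: 20.0
```

```bash
python3 go.py .540 .222 .053 147.8
```

```text
t 8.05 pos [0.5409 0.222  0.0541] yaw 148.03 tilt 0.02
dp [ 0.028 -0.02   0.045] ang [-0.003 -0.     0.027] F [-1.1 -0.4 -1. ] M [-0.2   0.02  0.  ] grip 19.999268352985382 0.10522657289771686 j [-0.01  0.67 -0.7   1.81  0.55  0.87  0.04]
```

Request:
arm_command:
  dp:
    - [0,0,0]
    - [0,0,0]
    - [0,0,-0.2]
    - [0,0,-0.3]
    - [0,0,-0.4]
    - [0,0,-0.5]
    - [0,0,-0.5]
    - [0,0,-0.5]
    - [0,0,-0.5]
    - [0,0,-0.5]
  angular:
    - [0,0,0]
    - [0,0,0]
    - [0,0,0]
    - [0,0,0]
    - [0,0,0]
    - [0,0,0]
    - [0,0,0]
    - [0,0,0]
    - [0,0,0]
    - [0,0,0]
  claw: [0,0,0,0,0,0,0,0,0,0]
  force: 45

```text
clock: 9.05
position: [0.541, 0.2223, 0.1405]
ee_rot: [0.865, 3.02, 0.0]
force: [-0.1, -1.0, -0.1]
width: 0.107
gripper_force: 45.0
```

Request:
arm_command:
  dp:
    - [0,0,-0.9]
    - [0,0,-0.9]
    - [0,0,-0.9]
    - [0,0,-0.9]
    - [0,0,-0.4]
    - [0,0,0]
  angular:
    - [0,0,0]
    - [0,0,0]
    - [0,0,0]
    - [0,0,0]
    - [0,0,0]
    - [0,0,0]
  claw: [0,0,0,0,0,0]

```text
clock: 9.65
position: [0.5415, 0.2227, 0.2407]
ee_rot: [0.865, 3.018, 0.002]
force: [0.4, -0.9, -0.2]
width: 0.107
gripper_force: 45.0
```

```bash
python3 go.py .463 -.193 .235 180; python3 -c "
from h import *
im=grab('scene','s3'); cv2.imwrite('pics/s3c.png',cv2.resize(im['frame'][150:250,260:380],(720,600),interpolation=2)[:,:,::-1])
W=world(im);h=cv2.cvtColor(im['frame'],cv2.COLOR_RGB2HSV).astype(int);m=(W[...,2]>.14)&(h[...,0]<16)&(h[...,1]>150)&(h[...,2]>120)&(abs(W[...,0]-.54)<.05)&(abs(W[...,1]-.22)<.05)
print(m.sum(),W[m].mean(0),W[m].min(0),W[m].max(0))"
```

```text
t 9.65 pos [0.5415 0.2227 0.2407] yaw 148.03 tilt 0.15
dp [ -6.141 -15.769   0.207] ang [ 0.011  0.014 -3.72 ] F [ 0.4 -0.9 -0.2] M [ 0.06 -0.12 -0.02] grip 44.99977111816406 0.10695489341939751 j [ 0.08  0.48 -0.81  1.61  0.37  1.21  0.2 ]<string>:5: RuntimeWarning: Mean of empty slice.
  ret = um.true_divide(
Traceback (most recent call last):
ValueError: zero-size array to reduction operation minimum which has no identity
```

View pics/s3c.png

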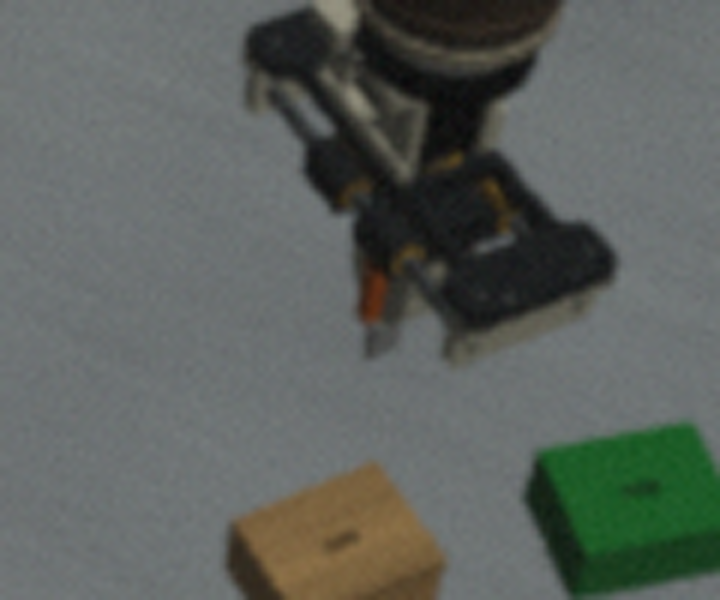

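The key is out of the stand and upright between the pads, at (375,300). The slot at (340,540) is empty.

Request:
arm_command:
  dp:
    - [0,0,0]
    - [0,0,0]
    - [0,0,0]
    - [0,0,0]
    - [0.2,-1,0]
    - [0.2,-1,0]
    - [0.2,-1,0]
    - [0.2,-1,0]
    - [0.2,-1,0]
    - [0.2,-1,0]
  angular:
    - [0,0,-1]
    - [0,0,-1]
    - [0,0,-1]
    - [0,0,-0.72]
    - [0,0,0]
    - [0,0,0]
    - [0,0,0]
    - [0,0,0]
    - [0,0,0]
    - [0,0,0]
  claw: [0,0,0,0,0,0,0,0,0,0]

```text
clock: 10.7
position: [0.51, 0.0709, 0.2378]
ee_rot: [0.0, -3.139, 0.0]
force: [0.7, 0.4, -0.5]
width: 0.103
gripper_force: 45.0
```

```bash
python3 - <<'E'
from h import *
for n in('top','scene'):
    im=dict(np.load(n+'.npz'));K,R,t=im['K'],im['R'],im['t']
    # rectify: plane z -> 0.5mm grid
    for zz,nm in((.126,'face'),(.120,'top')):
        xs=np.arange(.36,.64,.0005);ys=np.arange(-.40,-.09,.0005)
        X,Y=np.meshgrid(xs,ys,indexing='ij');P=np.stack([X,Y,np.full_like(X,zz)],-1)@R.T+t
        u=(P[...,0]/P[...,2]*K[0,0]+K[0,2]).astype(np.float32);v=(P[...,1]/P[...,2]*K[1,1]+K[1,2]).astype(np.float32)
        r=cv2.remap(im['frame'],u,v,cv2.INTER_CUBIC)
        if nm=='face':
            h=cv2.cvtColor(r,cv2.COLOR_RGB2HSV)
            near=np.hypot(X-.463,Y+.193)<.05
            b=near&(h[...,1]>90)&(h[...,0]<35)&(h[...,0]>8)
            e=cv2.minEnclosingCircle(np.argwhere(b).astype(np.float32)[:,None])
            print(n,'brass',X[b].mean(),Y[b].mean(),b.sum()*.25, e[0][0]*.0005+.36,e[0][1]*.0005-.40,e[1]*.5)
            d=near&(h[...,2]<110)&(h[...,1]<90)
            print('  dark+brass',X[b|d].mean(),Y[b|d].mean(),np.sqrt((b|d).sum()*.25/np.pi))
            cv2.imwrite(f'pics/rect_{n}.png',cv2.resize(r[90:330,300:540][::-1,::-1],(480,480))[:,:,::-1])
        else:
            m=(r.min(-1)>110).astype(np.uint8);c=max(cv2.findContours(m,0,2)[0],key=cv2.contourArea)
            q=cv2.minAreaRect(c);print('  unit',q[0][1]*.0005+.36,q[0][0]*.0005-.40,np.array(q[1])*.5,q[2])
E
python3 go.py .463 -.193 .175 180
```

```text
top brass 0.4610674093116254 -0.19211653813196214 1750.5 0.46159828186035157 -0.19273771667480472 24.907367706298828
  dark+brass 0.4617267311743023 -0.19244720905739848 34.76982812333183
  unit 0.49975 -0.24500000000000002 [279.5 310. ] 90.0
scene brass 0.4619626893939395 -0.19345795454545436 1980.0 0.4621496810913086 -0.19383465576171877 26.02599334716797
  dark+brass 0.46320894183168326 -0.19279557549504933 35.86045091995518
  unit 0.4997499694824219 -0.24500000000000002 [279.49993896 309.99993896] 90.0
t 10.7 pos [0.51   0.0709 0.2378] yaw -179.99 tilt 0.12
dp [  1.876 -10.554   2.519] ang [-0.002 -0.014  0.001] F [ 0.7  0.4 -0.5] M [ 0.1  -0.16  0.02] grip 45.000659823417664 0.1034938536872152 j [ 0.5   0.42 -1.    1.76  0.38  1.17  0.96]
```

Request:
arm_command:
  dp:
    - [0.2,-1,0]
    - [0.2,-1,0]
    - [0.2,-1,0]
    - [0.2,-1,0]
    - [0.2,-1,0]
    - [0.2,-1,0]
    - [0.2,-1,0]
    - [0.2,-1,0]
    - [0.2,-1,0]
    - [0.1,-1,0]
  angular:
    - [0,0,0]
    - [0,0,0]
    - [0,0,0]
    - [0,0,0]
    - [0,0,0]
    - [0,0,0]
    - [0,0,0]
    - [0,0,0]
    - [0,0,0]
    - [0,0,0]
  claw: [0,0,0,0,0,0,0,0,0,0]

```text
clock: 11.7
position: [0.4622, -0.1788, 0.2379]
ee_rot: [-0.0, -3.139, -0.001]
force: [0.2, 0.7, 0.6]
width: 0.111
gripper_force: 45.0
```

```bash
python3 go.py .462 -.193 .18 180
```

```text
t 11.7 pos [ 0.4622 -0.1788  0.2379] yaw 180.0 tilt 0.12
dp [ 2.000e-03 -5.680e-01  2.317e+00] ang [ 0.004 -0.014 -0.   ] F [0.2 0.7 0.6] M [ 0.09 -0.12  0.05] grip 45.00055253505707 0.11115437358667545 j [ 1.02  0.38 -0.99  1.81  0.34  1.15  1.49]
```

Request:
arm_command:
  dp:
    - [0,-0.57,0.4]
    - [0,0,0.5]
    - [0,0,0.5]
    - [0,0,0.5]
    - [0,0,0.5]
    - [0,0,0.1]
    - [0,0,0]
  angular:
    - [0,0,0]
    - [0,0,0]
    - [0,0,0]
    - [0,0,0]
    - [0,0,0]
    - [0,0,0]
    - [0,0,0]
  claw: [0,0,0,0,0,0,0]

```text
clock: 12.4
position: [0.4634, -0.1914, 0.1762]
ee_rot: [0.002, -3.141, -0.001]
force: [0.2, 0.5, 0.3]
width: 0.109
gripper_force: 45.0
```

```bash
python3 go.py .462 -.193 .165 180; python3 -c "
from h import *
im=grab('scene','s4'); cv2.imwrite('pics/s4c.png',cv2.resize(im['frame'][110:200,160:268],(720,600),interpolation=2)[:,:,::-1])"
```

```text
t 12.4 pos [ 0.4634 -0.1914  0.1762] yaw -179.93 tilt 0.05
dp [ 0.055 -0.065  0.449] ang [ 0.003 -0.005  0.008] F [0.2 0.5 0.3] M [ 0.14 -0.22  0.03] grip 44.999826550483704 0.10880568217281959 j [ 0.99  0.45 -0.94  1.88  0.42  1.03  1.44]
```

View pics/s4c.png

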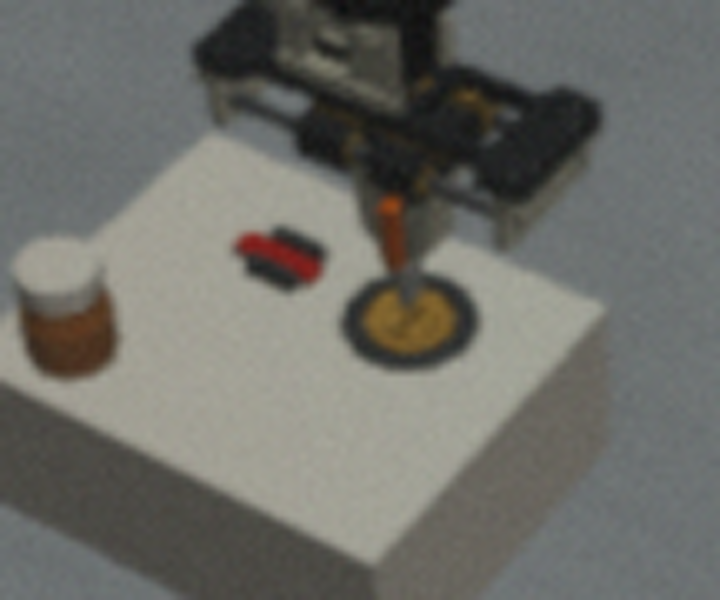

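The crop shows the blade tip at (410,295), just above the keyway at about (410,320) and aligned with it. The jar at (65,310) is well clear. I'm lowering it slowly and watching the force.

Request:
arm_command:
  dp:
    - [0.04,-0.05,0.2]
    - [0,0,0.2]
    - [0,0,0.1]
    - [0,0,0.1]
    - [0,0,0.1]
    - [0,0,0.1]
    - [0,0,0]
  angular:
    - [0,0,0]
    - [0,0,0]
    - [0,0,0]
    - [0,0,0]
    - [0,0,0]
    - [0,0,0]
    - [0,0,0]
  claw: [0,0,0,0,0,0,0]

```text
clock: 13.15
position: [0.4624, -0.1933, 0.1564]
ee_rot: [0.0, -3.141, -0.0]
force: [-0.1, 0.2, -0.6]
width: 0.103
gripper_force: 45.0
```

```bash
python3 go.py .462 -.193 .135 180
```

```text
t 13.15 pos [ 0.4624 -0.1933  0.1564] yaw -180.0 tilt 0.02
dp [0.015 0.013 0.857] ang [ 0.    -0.002  0.001] F [-0.1  0.2 -0.6] M [ 0.07 -0.2   0.05] grip 44.99984800815582 0.10265902466360385 j [ 0.98  0.47 -0.92  1.91  0.45  0.99  1.42]
```

Request:
arm_command:
  dp:
    - [0,0,0.15]
    - [0,0,0.15]
    - [0,0.03,0.15]
    - [0,-0.03,0.1]
    - [0,0.03,0.1]
    - [0,-0.03,0.1]
    - [0,0,0.0]
  angular:
    - [0,0,0]
    - [0,0,0]
    - [0,0,0.15]
    - [0,0,-0.3]
    - [0,0,0.3]
    - [0,0,-0.15]
    - [0,0,0]
  claw: [0,0,0,0,0,0,0]

```text
clock: 13.85
position: [0.4627, -0.1943, 0.1378]
ee_rot: [0.001, 3.141, -0.002]
force: [1.8, -4.7, -3.7]
width: 0.104
gripper_force: 45.0
```

```bash
python3 go.py .462 -.193 .135 180
```

```text
t 13.85 pos [ 0.4627 -0.1943  0.1378] yaw 179.95 tilt 0.08
dp [0.027 0.051 0.113] ang [-0.008  0.004 -0.006] F [ 1.8 -4.7 -3.7] M [-1.06 -0.63  0.02] grip 44.9971479177475 0.10434613056761108 j [ 0.96  0.49 -0.91  1.93  0.48  0.95  1.4 ]
```

Request:
arm_command:
  dp:
    - [0,-0.03,0.1]
    - [0,0.02,0.1]
    - [0,-0.02,0.1]
    - [0,0,0.05]
    - [0,0,0]
    - [0,0,0]
  angular:
    - [0,0,0.15]
    - [0,0,-0.3]
    - [0,0,0.15]
    - [0,0,0]
    - [0,0,0]
    - [0,0,0]
  claw: [0,0,0,0,0,0]

```text
clock: 14.45
position: [0.4642, -0.1942, 0.1335]
ee_rot: [0.002, 3.138, -0.007]
force: [-15.9, -0.8, 57.1]
width: 0.11
gripper_force: 45.0
```

```bash
python3 go.py .462 -.193 .135 180
```

```text
t 14.45 pos [ 0.4642 -0.1942  0.1335] yaw 179.92 tilt 0.3
dp [ 0.087  0.049 -0.059] ang [-0.028  0.021 -0.01 ] F [-15.9  -0.8  57.1] M [-0.04  3.52 -0.05] grip 45.01348793506622 0.11037529742486653 j [ 0.96  0.5  -0.9   1.93  0.49  0.94  1.39]
```

Request:
arm_command:
  dp:
    - [0.03,0,-0.06]
    - [0,0,0]
    - [0,0,0]
  angular:
    - [0,0,0]
    - [0,0,0]
    - [0,0,0]
  claw: [0,0,0]

```text
clock: 14.75
position: [0.4639, -0.1943, 0.1338]
ee_rot: [0.002, 3.137, -0.004]
force: [-7.6, -2.1, 36.6]
width: 0.108
gripper_force: 45.0
```

```bash
python3 go.py .462 -.193 .135 180; python3 -c "
from h import *
im=grab('scene','s5'); cv2.imwrite('pics/s5c.png',cv2.resize(im['frame'][125:185,185:257],(720,600),interpolation=2)[:,:,::-1])"
```

```text
t 14.75 pos [ 0.4639 -0.1943  0.1338] yaw 179.92 tilt 0.29
dp [ 0.077  0.05  -0.047] ang [-0.019  0.028 -0.01 ] F [-7.6 -2.1 36.6] M [-0.24  1.5  -0.06] grip 45.00643014907837 0.10815652847674506 j [ 0.96  0.5  -0.9   1.93  0.49  0.94  1.39]
```

View pics/s5c.png

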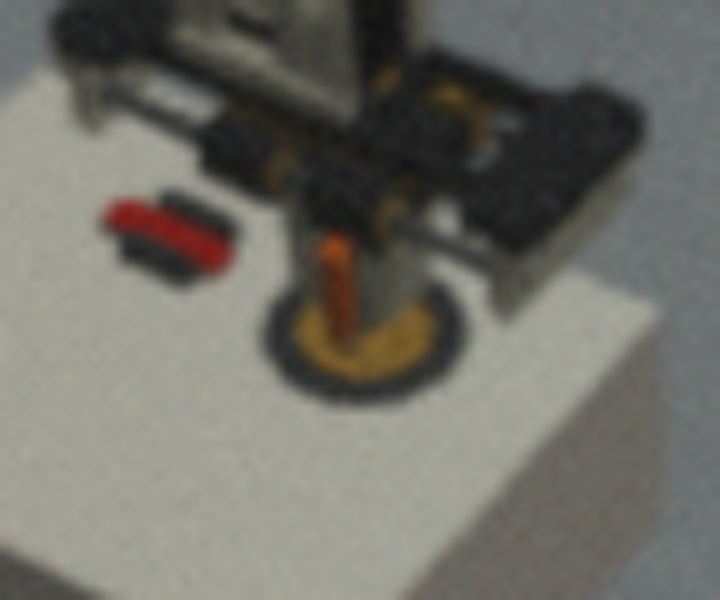

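The collar sits on the brass at (350,350), and the 37 N reaction fits fully home. I'm easing the push and turning clockwise.

Request:
arm_command:
  dp:
    - [0.03,0,-0.05]
    - [0,0,0]
    - [0,0,0]
    - [0,0,0]
    - [0,0,0]
    - [0,0,0]
    - [0,0,0]
    - [0,0,0]
  angular:
    - [0,0,0]
    - [0,0,0.5]
    - [0,0,0.8]
    - [0,0,0.8]
    - [0,0,0.8]
    - [0,0,0.8]
    - [0,0,0.8]
    - [0,0,0]
  claw: [0,0,0,0,0,0,0,0]

```text
clock: 15.6
position: [0.4636, -0.1947, 0.134]
ee_rot: [1.047, 2.956, -0.001]
force: [-0.2, -4.1, 18.0]
width: 0.105
gripper_force: 45.0
```

```bash
python3 go.py .463 -.194 .135 82
```

```text
t 15.6 pos [ 0.4636 -0.1947  0.134 ] yaw 141.0 tilt 0.33
dp [ 0.035  0.007 -0.039] ang [0.028 0.03  6.865] F [-0.2 -4.1 18. ] M [-0.84 -0.26  0.09] grip 45.00544846057892 0.10539886622779064 j [ 0.85  0.44 -0.73  1.94  0.38  0.89  0.81]
```

Request:
arm_command:
  dp:
    - [0,0,0]
    - [0,0,0]
    - [0,0,0]
    - [0,0,0]
    - [0,0,0]
    - [0,0,0]
    - [0,0,0]
    - [0,0,0]
    - [0,0,0]
    - [0,0,0]
  angular:
    - [0,0,0.8]
    - [0,0,0.8]
    - [0,0,0.8]
    - [0,0,0.8]
    - [0,0,0.8]
    - [0,0,0.8]
    - [0,0,0.8]
    - [0,0,0.8]
    - [0,0,0.4]
    - [0,0,0]
  claw: [0,0,0,0,0,0,0,0,0,0]

```text
clock: 16.6
position: [0.463, -0.1949, 0.134]
ee_rot: [2.355, 2.072, 0.002]
force: [-2.4, -2.7, 21.0]
width: 0.107
gripper_force: 45.0
```

```bash
python3 go.py .463 -.194 .135 82; python3 - <<'E'
from h import *
im=grab('scene','s6'); cv2.imwrite('pics/s6c.png',cv2.resize(im['frame'][125:185,185:257],(720,600),interpolation=2)[:,:,::-1])
W=world(im);h=cv2.cvtColor(im['frame'],cv2.COLOR_RGB2HSV).astype(int)
m=(abs(W[...,0]-.462)<.02)&(abs(W[...,1]+.27)<.05)&((h[...,0]<8)|(h[...,0]>172))&(h[...,1]>150);print(m.sum(),W[m].mean(0),W[m].min(0),W[m].max(0))
E
```

```text
t 16.6 pos [ 0.463  -0.1949  0.134 ] yaw 82.68 tilt 0.29
dp [ 0.036 -0.005 -0.04 ] ang [0.031 0.013 0.079] F [-2.4 -2.7 21. ] M [-0.98  0.41  0.08] grip 45.007896423339844 0.10712056878391417 j [ 0.67  0.39 -0.48  1.96  0.24  0.85 -0.07]<stdin>:4: RuntimeWarning: Mean of empty slice.
  ret = um.true_divide(
Traceback (most recent call last):
ValueError: zero-size array to reduction operation minimum which has no identity
```

View pics/s6c.png

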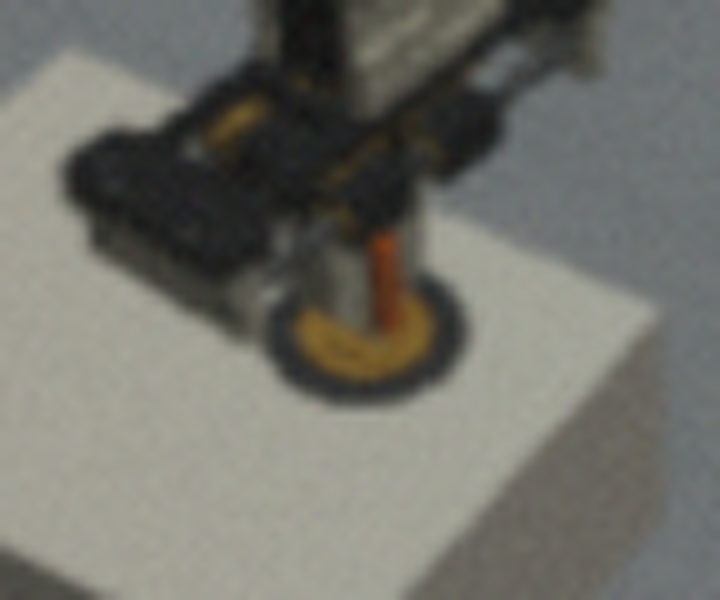

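The key has turned about 97° and is still seated, but the gripper hides the bolt. I'll turn slightly further to feel for the stop.

Request:
arm_command:
  dp:
    - [0,0,0]
    - [0,0,0]
    - [0,0,0]
    - [0,0,0]
    - [0,0,0]
  angular:
    - [0,0,0.3]
    - [0,0,0.3]
    - [0,0,0]
    - [0,0,0]
    - [0,0,0]
  claw: [0,0,0,0,0]

```text
clock: 17.15
position: [0.463, -0.1948, 0.134]
ee_rot: [2.443, 1.968, 0.003]
force: [-1.9, -3.5, 20.6]
width: 0.103
gripper_force: 45.1
```

```bash
python3 go.py .463 -.194 .135 78; python3 - <<'E'
from h import *
im=grab('top','t6');cv2.imwrite('pics/t6c.png',cv2.resize(im['frame'][175:240,275:350],(690,598),interpolation=2)[:,:,::-1])
print(arm.observe()['ft_torque'],arm.observe()['dq'].round(3))
E
```

```text
t 17.15 pos [ 0.463  -0.1948  0.134 ] yaw 77.69 tilt 0.29
dp [ 0.03  -0.006 -0.04 ] ang [ 0.032  0.01  -0.035] F [-1.9 -3.5 20.6] M [-0.84  0.42  0.38] grip 45.0685054063797 0.10259635597828963 j [ 0.65  0.38 -0.46  1.96  0.23  0.85 -0.15]
[-0.89679633  0.45784505  0.3950427 ] [ 0.002  0.001  0.001  0.    -0.001  0.     0.   ]
```

View pics/t6c.png

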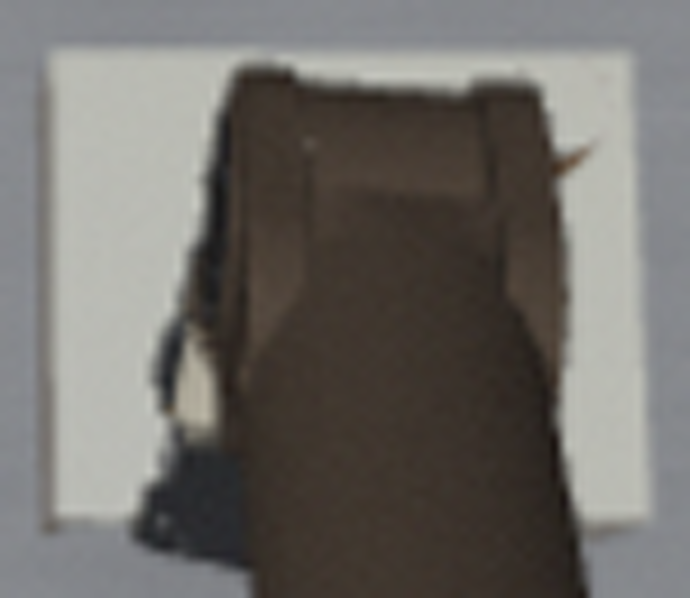

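The arm hides the lock from above. The moment rose from 0.08 to 0.39 N m, so the plug is on its stop. The key is home with a 20 N push and a 45 N grip, and the arm is still, so I'm handing in.

```bash
python3 -c "
from cell import arm
print(arm.sign_off())"
```

```text
the job is handed in; nothing more can be done
None
```

I handed the job in at about 17 s, still gripping the key fully home and turned clockwise against its stop; the stop shows in the rise in torque, since the arm hid the latch bolt, and no verdict came back.

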